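# Shut and bolt the bit case

### The arm

A 6-joint arm with a two-finger parallel gripper is mounted at the origin on the work surface. World frame = base frame: x ahead of the robot, y to its left, z up, the work surface at z = 0. Lengths are in m, angles in rad, forces in N, time in s.
With the tool pointing down it reaches from about 0.3 to 0.75 m from the base axis. Payload 8.5 kg.
Tool frame: the origin (TCP) lies where the fingers leave the gripper's body, on its centre line; the fingertips stand manip.tips_ahead ahead of it and the grasp point (between the pads) lies 45 mm ahead of it (manip.tips_ahead is the distance from the TCP to the fingertips, in m); z points along the fingers, y is the line along which they close (so a half turn about z gives the same grasp; the last joint's range is limited). The gripper opens to 88 mm and grips with 3 to 60 N. Pads are 18 mm wide; open, the fingers measure 123 mm over their backs; the gripper's body (75 mm by 187 mm) begins 45 mm behind the grasp point.
Start: joints at [0.996, 0.381, 1.297, -0, 1.464, -0.215], TCP at [0.194, 0.515, 0.303] pointing down, gripper open.
Joint ranges: [-3.11, 3.11], [-0.89, 2.33], [0.22, 2.48], [-1.42, 4.56], [0.17, 2.85], [-2.88, 2.88]. Speed limits (rad/s): [2.39, 2.39, 3.14, 3.14, 3.14, 3.14].

### API

Orientations are given as a rotation vector (axis times angle).
In Python, from cell import manip gives the robot as it stands. Calls block until the motion is done:
- manip.move_ptp(position, orientation): joint-space move of the TCP to a pose.
- manip.move_linear(position, ori=None, velocity=0.15): straight line of the TCP; ori=None keeps the orientation; velocity is the mean speed in m/s.
- manip.movej(angles): joint-space move.
- manip.command_gripper(opening, effort=None): opening from 0.0 (shut) to 1.0 (fully open); effort is the grip in N (None keeps the last); returns when the fingers have stopped.
- manip.dwell(seconds).
- manip.solve_ik(position, orientation): joint angles nearest the present ones, or None.
- manip.read_state(): the state.
- manip.snapshot(name): name is "side" or "top"; returns the picture (400x640x3 uint8, blue, green, red); there is no depth.
- manip.camera_info(name): a dict with "mtx" (3x3 intrinsics, pixels), "R" (3x3) and "t" (3): a world point X has camera coordinates R X + t. Camera axes: x right, y down, z forward; pixel columns grow to the right and rows downward; lengths in m; the calibration is good to about 2 mm. A picture is of the moment at which its call begins. camera_info takes no time and is no camera call.
A pose or a line that the arm cannot do raises manip.Unreachable and nothing moves.
- manip.hand_in(): hands the job in; it is judged then, once.
The state is a dict: "t": time; "joint_pos": joint angles; "dq": joint speeds; "tau": joint torques, N m; "position": TCP position; "tcp_rot": TCP orientation; "force": force on the tool from outside, world axes, zero at the start; "wrist_torque": the same for the moment, N m; "finger_gap": opening from 0.0 (shut) to 1.0 (fully open); "grip_force": force on a finger pad.
Only numpy, scipy, OpenCV 4.12 (cv2) and the standard library are available. Lean on these libraries where they do the work, as an engineer would, in place of code of your own. Each camera call takes 0.05 s, during which the arm holds its last target. There are 200 camera calls.

### The job

Close up the bit case on the bench using only your fingertips: push its open lid over from the outside and down until it is fully shut, without slamming it, and only then push the bolt on its front all the way across to lock it. Do not pinch or grip anything, keep off the soft lining inside the lid, and leave the sockets in the case and everything else on the bench where they are. Finish clear of everything.

Things in the scene. Friction and masses are not known exactly. Their poses are not given: they have to be found in the camera images.
- case: Blue flat bit case fixed to the bench: open box 170 mm (x) by 260 mm (y), 50 mm high, walls 5 mm. Origin: centre of its underside, z up. Hinge line: the rim at x = +85 mm, z = 50 mm, along y; it lies on the robot's right, give or take 30 degrees. Front: the -x side, with a dark steel bolt track, x -85 to -135 mm, y -100 to +100 mm, 30 mm high.
- lid (a joint): Lid angle, rad: 0 shut and level (outer face 58 mm above the bench), 1.57 upright, 1.4 to 1.8 at the start, 1.95 the stop. A blue plate, 170 mm from hinge line to free edge, 260 by 8 mm. Its outer face looks to the case's +x when open, up when shut. Stiff hinge: it stays where it is left and never falls shut; it takes up to 5 N at the free edge all the way down.
- lid_edge (a point): Middle of the lid's free edge, on the outer face. A small steel staple, 17 mm wide, sticks out 18 mm beyond the edge there (seen only, cannot be felt).
- lining (a point): Grey soft lining, 156 by 246 by 7 mm, on the inner face of the lid. Not to be touched. This point: the middle of its bare face. Axes of the lid: -x from the hinge line to the free edge, z out of the outer face.
- bolt (a joint): Travel of the steel bolt, m: 0 open, 0.035 at the stop (locked, through the lid's staple). It slides along the case's +y (away from the robot), starts between 0 and 0.005, resists with about 2 N and stays where it is left.
- stud_top (a point): Centre of the top of the bolt's thumb stud, an upright steel pin 14 mm across, 32 to 72 mm above the bench, its axis 32 mm in front of the shut lid's free edge. The track below is 30 mm high. Push the stud towards the case's +y. With the bolt at 0 it stands at x = -117, y = -78 mm of the case.
- socket0: Steel socket, a ring 22 mm across and 26 mm high, standing loose inside the case. Leave alone. Origin: centre of the underside.
- socket1: Steel socket, a ring 26 mm across and 26 mm high, standing loose inside the case. Leave alone. Origin: centre of the underside.
- socket2: Steel socket, a ring 30 mm across and 26 mm high, standing loose inside the case. Leave alone. Origin: centre of the underside.
- bushing: Brass bushing, 36 mm across and 35 mm high, standing in front of the case. Leave alone. Origin: centre of the underside.
- tin: Dark steel tin, 68 mm across and 65 mm high, standing in front of the case. Leave alone. Origin: centre of the underside.
- wrench: Steel wrench 180 mm long lying flat in front of the case. Leave alone.
- screwdriver: Screwdriver lying on the bench to the robot's left. Leave alone.
- mug: White mug, 90 mm across and 85 mm high, to the robot's right. Leave alone.
- valve_body: Aluminium casting 90 by 130 by 38 mm lying to the right of the case, beyond the mug. Leave alone.

How it is judged:
By the outcome, as a careful person would: the job done as asked, in the order asked, and still so for the second after the job is handed in, with the robot touching nothing.
It also fails if it takes over 48 s, if anything falls off the work surface, if the arm or the gripper's body presses on something with over 40 N, if the wrist force passes 120 N, or if a joint passes its speed limit or range.

## Working session

There is one attempt and no reset: what is moved stays moved. The work goes in short steps, each a Python script; the robot and the scene stay as the last script left them, time stands still between calls to the robot, and variables do not carry over. Pictures are saved under pics/ and viewed, at most 10 in all, crops included, and the job is handed in when it is done.

```bash
ls; mkdir -p pics
python3 - <<'E'
from cell import manip
import cv2
for n in("side","top"):
    cv2.imwrite(f"pics/{n}0.png",manip.snapshot(n)); c=manip.camera_info(n); print(n,c)
print(manip.tips_ahead,manip.read_state())
E
```

```text
pics
side {'mtx': array([[508.52191006,   0.        , 322.5122683 ],
       [  0.        , 508.52191006, 197.14134298],
       [  0.        ,   0.        ,   1.        ]]), 'R': array([[ 0.68210364, -0.73112928,  0.0135869 ],
       [-0.51756151, -0.49581576, -0.69734986],
       [ 0.51658949,  0.46863282, -0.7166021 ]]), 't': array([-0.32263517,  0.36172585,  1.20763001])}
top {'mtx': array([[481.81280948,   0.        , 320.98419925],
       [  0.        , 481.81280948, 190.54020626],
       [  0.        ,   0.        ,   1.        ]]), 'R': array([[ 3.00203146e-02, -9.99549281e-01, -1.20955460e-04],
       [-9.91473246e-01, -2.97624081e-02, -1.26866077e-01],
       [ 1.26805296e-01,  3.92848365e-03, -9.91919847e-01]]), 't': array([0.03165261, 0.53744328, 1.49912131])}
0.064 {'t': 0.1, 'joint_pos': array([ 9.95695866e-01,  3.81156166e-01,  1.29813719e+00,  3.38366554e-05,
        1.46360546e+00, -2.15294741e-01]), 'dq': array([-0.00044616, -0.00054379, -0.0014883 , -0.00018228, -0.00053686,
        0.00051288]), 'tau': array([ 3.34483644e-03, -4.38649249e+01, -2.24909431e+01,  7.14529445e-02,
        3.42438603e-02, -6.57538408e-05]), 'position': array([0.19355617, 0.51464737, 0.30220078]), 'tcp_rot': array([-5.62047738e-01, -3.09036387e+00,  1.87290946e-03]), 'force': array([-0.18584484,  0.24441026, -0.71482794]), 'wrist_torque': array([ 0.00121114, -0.03487731,  0.02096789]), 'grip_force': 0.0, 'finger_gap': 1.0021631687129264}
```

View pics/top0.png

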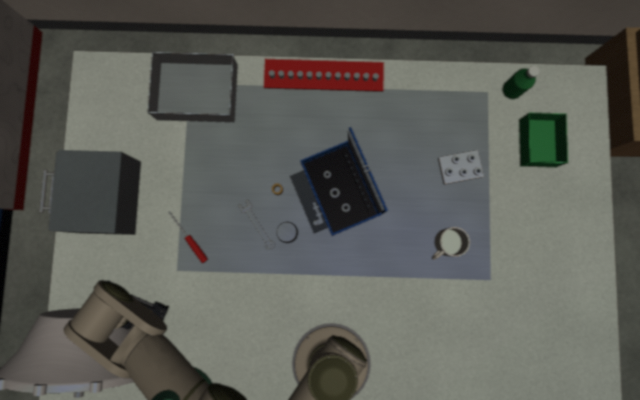

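View pics/side0.png

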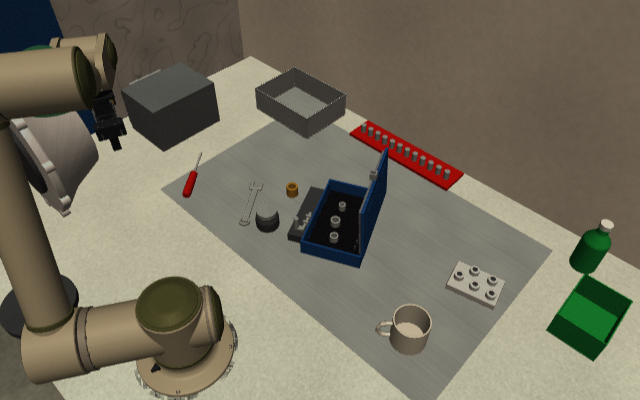

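The top view shows the case around (345,185), with the lid standing on its right side and the track on its left. The tin is at (287,232) and the bushing at (278,189). I'll enlarge both pictures to read the corners.

Run:
```python
import cv2
def crop(n,x,y,w,h,k,o):
    a=cv2.imread(n)[y:y+h,x:x+w]; a=cv2.resize(a,None,fx=k,fy=k,interpolation=cv2.INTER_CUBIC)
    a=cv2.convertScaleAbs(a,alpha=1.6,beta=20)
    for i in range(0,w,10): cv2.line(a,(i*k,0),(i*k,10 if i%20 else 18),(255,255,255),1); i%20==0 and cv2.putText(a,str(x+i),(i*k+2,28),0,.4,(255,255,255),1)
    for i in range(0,h,10): cv2.line(a,(0,i*k),(10 if i%20 else 18,i*k),(255,255,255),1); i%20==0 and cv2.putText(a,str(y+i),(20,i*k+4),0,.4,(255,255,255),1)
    cv2.imwrite(o,a)
crop("pics/top0.png",270,120,130,120,5,"pics/topc.png")
crop("pics/side0.png",280,140,130,135,5,"pics/sidec.png") if 0 else crop("pics/side0.png",280,145,120,125,4,"pics/sidec.png")
```

```text
(no output)
```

View pics/topc.png

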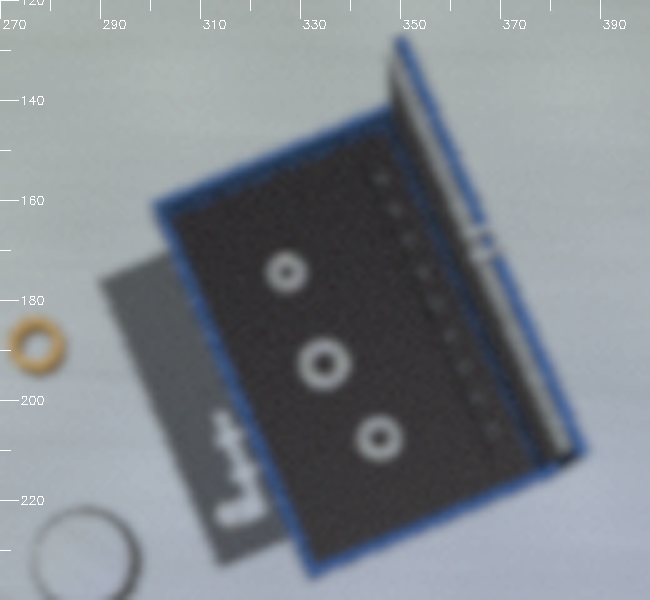

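View pics/sidec.png

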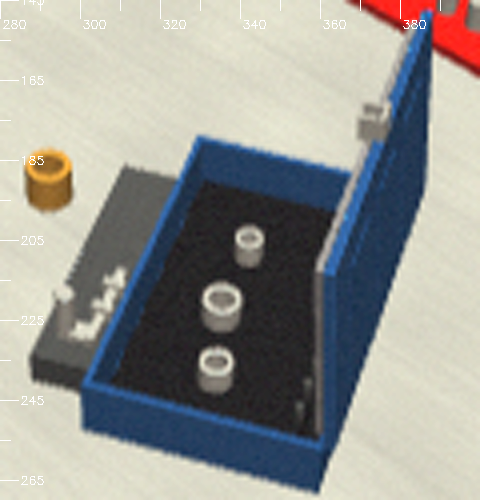

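Top view pixels:
- Front rim corners (301,160.6) and (332.4,235.2).
- Track corners (290.2,176.2) and (314,233).
- Lid free corners (350,127.6) and (387.4,210).

The side view has the matching points, with the stud top at (296,218). Next I'll fit the case pose, lid angle and bolt travel to these together.

```bash
cat > h.py <<'E'
from cell import manip
import numpy as np, cv2
def proj(n,X):
    c=manip.camera_info(n); p=c["mtx"]@(c["R"]@np.asarray(X)+c["t"]); return p[:2]/p[2]
def world(q,p):   # q = x,y,yaw of the case; p in case frame
    c,s=np.cos(q[2]),np.sin(q[2]); return np.array([q[0]+c*p[0]-s*p[1],q[1]+s*p[0]+c*p[1],p[2]])
def lid(a,r,h,y): # r from hinge, h above the hinge plane (8 mm = outer face)
    return np.array([.085-r*np.cos(a)+h*np.sin(a),y,.05+r*np.sin(a)+h*np.cos(a)])
E
cat > fit.py <<'E'
from h import *
from scipy.optimize import least_squares
A=[("top",(-.085,.13,.05),(301,160.6)),("top",(-.085,-.13,.05),(332.4,235.2)),("top",(-.135,.1,.03),(290.2,176.2)),("top",(-.135,-.1,.03),(314,233)),
("side",(-.085,.13,.05),(330.2,179.2)),("side",(-.085,-.13,.05),(300.7,241.2)),("side",(.085,-.13,.05),(360.2,256.2)),("side",(-.135,-.1,.03),(288,234.2)),("side",(-.135,.1,.03),(311.7,186.5))]
L=[("top",.13,(350,127.6)),("top",-.13,(387.4,210)),("side",.13,(388,148)),("side",-.13,(363,212.5))]
S=[("side",(296.2,218.2)),("top",(315,223))]
def f(q):
    return np.concatenate([proj(n,world(q,p))-u for n,p,u in A]+[proj(n,world(q,lid(q[3],.17,.008,y)))-u for n,y,u in L]+[proj(n,world(q,(-.117,-.078+q[4],.072)))-u for n,u in S])
r=least_squares(f,[.5,-.05,-1.2,1.6,0],loss="soft_l1"); print(r.x); print(f(r.x).reshape(-1,2).round(1))
q=r.x
for k,p in dict(stud=(-.117,-.078+q[4],.072),hin=(.085,-.13,.05),hf=(.085,.13,.05)).items(): print(k,world(q,p))
# loose things: centre from top view at given height
def at(n,u,z):
    c=manip.camera_info(n); d=c["R"].T@np.linalg.solve(c["mtx"],[*u,1]); o=-c["R"].T@c["t"]; return o+d*(z-o[2])/d[2]
for k,u,z in (("tin",(287,232),.065),("bush",(277.8,189),.035),("mug",(452,241),.085),("mughandle",(434,258),.04)):
    X=at("top",u,z); c,s=np.cos(q[2]),np.sin(q[2]); d=X[:2]-q[:2]; print(k,X,"case",c*d[0]+s*d[1],-s*d[0]+c*d[1])
E
python3 fit.py
```

```text
[ 0.54701077 -0.01534148 -1.14097814  1.47732547  0.0040386 ]
[[-0.6 -0.5]
 [ 0.1  0.6]
 [-0.4 -0.5]
 [ 0.   0.4]
 [-0.2 -0.6]
 [-0.1 -0. ]
 [ 1.   1.3]
 [-0.3 -0.9]
 [-0.4 -0.5]
 [ 0.5 -0.7]
 [ 0.2  0.9]
 [-0.3 -0.8]
 [-0.2  0.8]
 [ 0.4  0.1]
 [ 0.9 -0.2]]
stud [0.43102224 0.06019626 0.072     ]
hin [ 0.46425535 -0.14678173  0.05      ]
hf [ 0.70060614 -0.03843829  0.05      ]
tin [0.40032037 0.14854251 0.065     ] case -0.21010404951459177 -0.06505630961028054
bush [0.53696865 0.1852724  0.035     ] case -0.18655095736906532 0.07446820763763881
mug [ 0.38734613 -0.35458495  0.085     ] case 0.24185326394119883 -0.28650642801755377
mughandle [ 0.33435335 -0.31044639  0.04      ] case 0.17964709598869305 -0.3162862777381726
```

The fit is good to about 1 px: lid at 1.477, bolt at 4 mm. I'll shut the fingers, come in from outside the lid, and follow its arc in small slow steps while watching the force.

```bash
cat >> h.py <<'E'
from scipy.spatial.transform import Rotation as Ro
Q=np.array([.5470,-.0153,-1.1410]); A0=1.477; TIP=manip.tips_ahead
def ori():  # tool down, tool y along the case's y
    best=None
    for s in (1,-1):
        y=s*np.array([-np.sin(Q[2]),np.cos(Q[2]),0]); z=np.array([0,0,-1.]); o=Ro.from_matrix(np.c_[np.cross(y,z),y,z]).as_rotvec()
        j=manip.solve_ik(world(Q,(.15,0,.4)),o)
        if j is not None and (best is None or abs(j[5])<best[0]): best=(abs(j[5]),o,j)
    return best[1]
def tcp(x,y,ztip): return world(Q,(x,y,ztip+TIP))
E
python3 - <<'E'
from h import *
o=ori(); s=manip.read_state(); print(o, manip.solve_ik(tcp(.15,0,.336),o))
manip.command_gripper(0.0,5)
p=s["position"].copy(); p[2]=.40; manip.move_linear(p,velocity=.2)
manip.move_ptp(tcp(.16,0,.336),o)
F0=manip.read_state()["force"]; print("F0",F0,manip.read_state()["t"])
c=lid(1.62,.15,.008,0); manip.move_linear(tcp(.16,0,c[2]),velocity=.15)
st=manip.read_state(); print(st["position"],st["finger_gap"],st["joint_pos"].round(2))
cv2.imwrite("pics/s1.png",np.vstack([manip.snapshot("side")[100:300,240:500],manip.snapshot("top")[80:280,240:500]]))
E
```

```text
[1.69662632 2.64406194 0.        ] [-0.43205409  0.48806207  0.84753787  0.          1.80599272 -0.86185042]
F0 [ 0.0367322  -0.05269805 -0.38614594] 4.8333
[ 0.61392281 -0.16077128  0.26439698] 0.006122687752809372 [-0.44  0.56  1.11 -0.    1.47 -0.87]
```

View pics/s1.png

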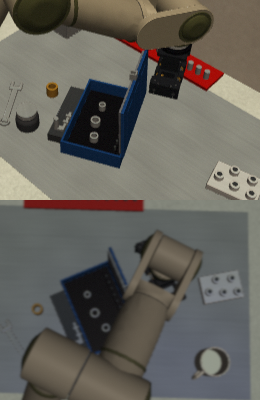

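The gripper stands outside the lid (side view, about (165,80) in the crop) and the arm is clear above it. Next I sweep the arc.

Run:
```python
from h import *
F0=manip.read_state()["force"]
def go(a,v,h=.008):
    c=lid(a,.15,h,0); manip.move_linear(tcp(c[0]+.009,0,c[2]),velocity=v)
    s=manip.read_state(); f=s["force"]-F0; fx=world((0,0,-Q[2]),f); print(round(a,2),round(s["t"],2),fx.round(1)); return np.linalg.norm(f)
for a in np.r_[1.62,np.arange(1.5,.29,-.1)]:
    if go(a,.06)>25: print("stop"); break
cv2.imwrite("pics/s2.png",np.vstack([manip.snapshot("side")[100:300,240:500],manip.snapshot("top")[80:280,240:500]]))
```

```text
1.62 6.98 [-0.6 -0.4 -0.1]
1.5 7.43 [ 0.5  1.2 -0.7]
1.4 7.83 [ 0.8  0.6 -0. ]
1.3 8.23 [-0.2  0.3 -0.6]
1.2 8.63 [ 0.2 -0.3 -0.2]
1.1 9.03 [ 0.8  1.  -0.8]
1.0 9.43 [ 0.6  0.4 -0.9]
0.9 9.83 [0.6 0.6 0.3]
0.8 10.23 [ 0.4  0.3 -0.4]
0.7 10.63 [-0.2  0.6  0.5]
0.6 11.03 [ 0.4  0.3 -0.6]
0.5 11.43 [ 1.  -0.5 -0.2]
0.4 11.83 [-0.   1.5 -0.3]
0.3 12.23 [ 0.3  1.  -0.1]
```

View pics/s2.png

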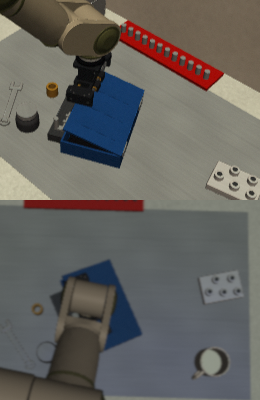

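The lid is following and is nearly down, with the fingers on its outer face near the free edge. I'll finish slowly until the force shows it is seated.

Run:
```python
from h import *
F0=np.array([.04,-.05,-.39])
def go(a,v,dz=0):
    c=lid(a,.15,.008,0); manip.move_linear(tcp(c[0]+.009,0,c[2]-dz),velocity=v)
    s=manip.read_state(); f=s["force"]-F0; print(round(a,2),dz,round(s["t"],2),f.round(1),s["position"][2]-TIP); return f[2]
for a in (.2,.12,.06,.03,0): 
    if go(a,.03)>18: break
else:
    for dz in (.001,.002,.003,.004,.005,.006,.007,.008):
        if go(0,.01,dz)>15: break
manip.dwell(.3)
p=manip.read_state()["position"]; p[2]+=.05; manip.move_linear(p,velocity=.1)
p[2]+=.1; manip.move_linear(p,velocity=.2)
p=tcp(-.117,-.16,.21); manip.move_linear(p,velocity=.2); print(manip.read_state()["t"])
a=np.vstack([manip.snapshot("side")[140:280,270:410],manip.snapshot("top")[110:250,270:410]]); cv2.imwrite("pics/s3.png",cv2.resize(np.hstack([a[:140],a[140:]]),None,fx=2.8,fy=2.8,interpolation=2))
```

```text
0.2 0 12.98 [-0.6  0.7 -0.1] 0.08753089115501461
0.12 0 13.53 [ 0.1  0.9 -0.1] 0.0757267336668051
0.06 0 13.98 [-0.3 -0.6  0.5] 0.06676876478024868
0.03 0 14.28 [0.5 0.8 0.5] 0.062309467443600774
0 0 14.58 [-0.6  0.2  7. ] 0.058378153487128076
0 0.001 14.83 [-3.7  0.4 16.3] 0.05831438049370666
17.4583
```

View pics/s3.png

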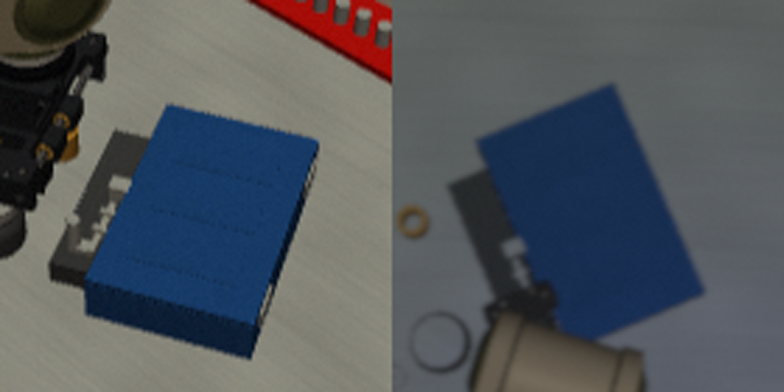

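The lid is shut: contact at 58.3 mm with 16 N pressing. The stud top is unmoved at about (296,218) in the side view. Next I push the stud along +y.

Run:
```python
from h import *
X=-.117
manip.move_linear(tcp(X,-.135,.21),velocity=.15)
manip.move_linear(tcp(X,-.135,.047),velocity=.12)
F0=manip.read_state()["force"]
def go(y,v):
    manip.move_linear(tcp(X,y,.047),velocity=v); s=manip.read_state(); f=world((0,0,-Q[2]),s["force"]-F0); print(round(y,4),round(s["t"],2),f.round(1)); return -f[1]
for y in np.r_[-.115,-.105,-.095,-.085,-.078,np.arange(-.074,-.055,.001)]:
    if go(y,.03)>14: break
s=manip.read_state(); print("y case",world((0,0,-Q[2]),s["position"]-np.r_[Q[:2],0]))
manip.dwell(.2)
y0=y
manip.move_linear(tcp(X,y0-.03,.047),velocity=.1)
manip.move_linear(tcp(X,y0-.03,.25),velocity=.2)
manip.move_linear(tcp(-.3,y0-.03,.27),velocity=.25); print(manip.read_state()["t"])
a=manip.snapshot("side")[140:280,270:410],manip.snapshot("top")[110:250,270:410]; cv2.imwrite("pics/s4.png",cv2.resize(np.hstack(a),None,fx=2.8,fy=2.8,interpolation=2))
```

```text
-0.115 20.2 [ 1.  -0.3  0.2]
-0.105 20.68 [ 1.2  0.1 -0.8]
-0.095 21.17 [ 1.  -0.1  0.2]
-0.085 21.65 [ 0.9 -0.1 -1. ]
-0.078 22.03 [ 1.7 -1.1 -0.8]
-0.074 22.32 [ 0.7  0.5 -0. ]
-0.073 22.57 [-0.2 -1.  -0.4]
-0.072 22.82 [ 1.3 -1.4  0.4]
-0.071 23.07 [ 1.3 -1.1 -0.5]
-0.07 23.32 [ 1.  -1.4  0.1]
-0.069 23.57 [ 0.6 -0.9 -0.5]
-0.068 23.82 [ 0.7 -1.3 -0.4]
-0.067 24.07 [ 1.  -0.7 -0. ]
-0.066 24.32 [ 0.5 -1.4  0.2]
-0.065 24.57 [ 1.  -0.9 -0.3]
-0.064 24.82 [ 0.4 -2.5  0.7]
-0.063 25.07 [ 2.8 -7.4  2.3]
-0.062 25.32 [  4.1 -10.9   3.8]
-0.061 25.57 [  4.9 -15.5   6. ]
y case [-0.11725021 -0.06305896  0.11080075]
28.2667
```

View pics/s4.png

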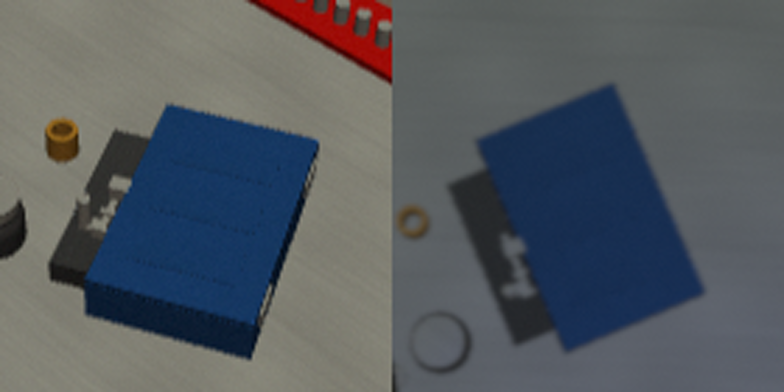

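The force rose firmly at the end of travel, and the stud top is now at about (299.6,210.4) in the side view. I'll check that against the expected locked position before handing in.

Run:
```python
from h import *
for b in (.004,.025,.030,.035): print(b,proj("side",world(Q,(-.117,-.078+b,.072))),proj("top",world(Q,(-.117,-.078+b,.072))))
a=cv2.resize(manip.snapshot("side")[180:240,280:340],None,fx=10,fy=10,interpolation=2); cv2.imwrite("pics/s5.png",a)
```

```text
0.004 [296.59023696 218.32188909] [315.90961528 222.78259913]
0.025 [299.21558312 213.02485483] [313.26621168 216.50396979]
0.03 [299.83307825 211.77896472] [312.6381176  215.01211668]
0.035 [300.44769731 210.53887749] [312.0105176 213.5214371]
```

View pics/s5.png

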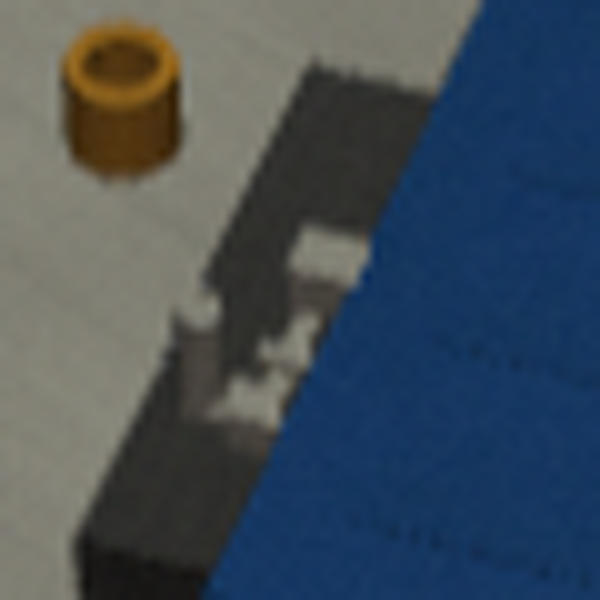

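The enlarged crop puts the stud top at about (200,307), which is pixel (300,210.7). The locked prediction is (300.4,210.5), so the bolt is at its stop. The robot is clear.

```bash
python3 -c "
from cell import manip
manip.dwell(.3); print(manip.hand_in())"
```

```text
the job is handed in; nothing more can be done
None
```

The lid is fully shut without slamming, the bolt was then pushed across to its stop, the arm is clear of everything, and the job is handed in at about 29 s of the 48 s allowed.

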